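Shut off the kiln gas in its covered valve box

ROBOT

A 7-joint arm with a two-finger parallel gripper is mounted at the origin on the work surface. World frame = base frame: x ahead of the robot, y to its left, z up, the work surface at z = 0. Lengths are in m, angles in degrees, forces in N, time in s.
With the tool pointing down it reaches from about 0.4 to 0.875 m from the base axis. Payload 4.4 kg.
Tool frame: the origin (TCP) lies midway between the tips of the shut fingers; the grasp point (between the pads) lies bot.pinch_z behind it (bot.pinch_z is the distance from the TCP to the grasp point, in m); z points along the fingers, y is the line along which they close (so a half turn about z gives the same grasp; the last joint's range is limited). The gripper opens to 85 mm and grips with 20 to 120 N. Pads are 22 mm wide; open, the fingers measure 114 mm over their backs; the gripper's body (76 mm by 85 mm) begins 54 mm behind the grasp point. The pads swing forward as they close: fully open they stand 13 mm farther back than shut.
Start: joints at [-79.343, 36.005, 2.206, 86.941, -1.547, 57.084, -1.146], TCP at [0.162, 0.63, 0.231] pointing down, gripper open.
Joint ranges: [-175.42, 175.42], [-21.48, 121.26], [-71.46, 75.88], [10.55, 141.38], [-63.04, 243.04], [13.31, 113.54], [-168.57, 168.57]. Speed limits (degrees/s): [147.25, 147.25, 180, 180, 180, 180, 180].

INTERFACE

Orientations are given as [roll, pitch, yaw] about the fixed x, y, z axes, in that order (R = Rz(yaw) Ry(pitch) Rx(roll)).
In Python, from plant import bot gives the robot as it stands.
- The arm moves only by the tool carry_out, never from a script. Its arguments are lists of equal length, an entry for each row: "twist": the turn, a rotation vector about the tool's x, y, z in rad, a list of three; "delta_pos": the shift along the tool's x, y, z in m, a list of three; "hand": the closure in counts, from 0 (fully open) to 255 (shut). A call has exactly 5 rows; each row shifts and turns the commanded pose from where the row before left it, along the tool's axes as they then stand; what a row does not reach is not made up. A row lasts 1/10 s, in which the tool goes at most 50 mm and 8.59 degrees, less where a joint would pass 70% of its speed; a pose out of reach is approached as far as the arm can. A call with a gripper value outside its range is refused whole. The fingers move at their own pace and stop on an object; "grip_force" is the grip in N (left out, the last holds). Time passes only in rows, so rows that do not move let the fingers close, or fill a call up. It gives the time, the measured TCP pose, the force, the opening and the grip force at its end, in the units of the state.
- bot.sense(): the state, without advancing time (a new reading comes with each control period).
- bot.grab_frame(name): name is "scene" or "top" or "wrist"; returns the picture (420x560x3 uint8, red, green, blue); there is no depth.
- bot.camera_params(name): a dict with "K" (3x3 intrinsics, pixels), "pose" (4x4, takes a point from camera to world coordinates). Camera axes: x right, y up, looking along -z (the intrinsics and any distortion apply to the point x, -y, -z); pixel columns grow to the right and rows downward; lengths in m; the calibration is good to about 2 mm. A picture is of the moment at which its call begins: read the wrist's pose just before it. camera_params takes no time and is no camera call; for the wrist camera it gives the pose at the moment of the call.
- bot.sign_off(): hands the job in; it is judged then, once.
Trained networks look in the newest picture that a camera, given by its name, has taken for a name from the list of things; names that differ only in an ending like _2 or _b are one class to them, and where a whole thing is asked for, a point or a joint stands for the part that bears it (a point fixed in the world has none). Each returns a list of dicts, best first, with "conf" (0 to 1); they miss things now and then, are a little off and sometimes report something else, mostly with a low value. They report only what shows in the picture. A call takes as long as a camera call.
- bot.find_in(camera, name): "position" ([x, y, z] in m, in world coordinates, good to about 4 mm: the middle of the surface that is visible of it).
- bot.landmark_of(camera, name): "position" ([x, y, z] in m, in world coordinates, good to about 4 mm: a listed point, or the origin of a listed thing).
The state is a dict: "time": time; "qpos": joint angles; "joint_vel": joint speeds; "joint_torque": joint torques, N m; "ee_pos": TCP position; "orientation": TCP orientation; "ft_force": force on the tool from outside, world axes, zero at the start; "wrist_torque": the same for the moment, N m; "grip_width": opening from 0.0 (shut) to 1.0 (fully open); "grip_force": force on a finger pad.
Only numpy, scipy, OpenCV 4.12 (cv2) and the standard library are available. Lean on these libraries where they do the work, as an engineer would, in place of code of your own. Each camera call takes 0.05 s, during which the arm holds its last target. There are 200 camera calls.

TASK

Shut off the kiln's gas: with your fingertips push the yellow cover of the valve box on the bench back along its rails, away from the near side, until the box is fully open, then push the red handle inside a quarter turn clockwise until it is fully shut. Only push, do not lift the cover. Leave the cover open, and leave the blue handle and the pots and jar standing around the box as they are.

Things in the scene. Friction and masses are not known exactly. Their poses are not given: they have to be found in the camera images.
- valve_box: Fixed grey box, open on top, 150 (x) by 280 (y) by 85 mm high, walls 5 mm; origin: centre of its underside. x points away from the near side, yaw within 25 degrees. Guide rails along x at y = +-141 mm (10 wide, top 93 mm up) run from x = -75 to +235 mm, past the far side. Valve axes at x = 30, y = 45 and -65 mm; which place is red varies.
- cover_slide (a joint): How far the yellow cover is slid along the box's +x, in m: 0 = box wholly covered, 0.15 = fully open against its end stop; starts between 0 and 0.02. Slides against about 3 N and stays where it is left.
- cover_lift (a joint): How far the yellow cover is lifted out of its guides, in m: 0 = lying in the guides (it is held there by its weight of about 7 N only). Should stay near 0.
- cover_rib (a point): Centre of the black rib on the yellow cover (plate 150 by 266 by 5 mm, top 91.5 mm above the bench). The rib is 12 mm thick along the box's x, 80 mm long along y, and stands from 91.5 to 118.5 mm above the bench; its centre is 105 mm up, 13 mm in from the cover's near edge. Moves with the cover; axes as the box's. Push its near face towards the box's +x.
- red_handle (a joint): Turn of the red handle about its upright axis, rad: 0 = open (pointing from its axis to the box's near side, -x, along the pipe), growing clockwise seen from above, 1.571 = shut at its stop (across the pipe, pointing to the box's +y). Starts between 0 and 0.2. Takes about 3 N at its end and stays where it is left.
- red_axis (a point): Point on the fixed turning axis of the red handle, 64 mm above the bench, at the handle's mid-height. Its axes are the box's.
- red_tip (a point): Point in the red handle 55 mm from its axis, 7 mm short of its end, at mid-height, 64 mm above the bench. The handle is a straight bar 10 mm wide and 16 mm high (56 to 72 mm above the bench) reaching 62 mm from the axis, with a 24 mm round hub. Below the bars the pipes and valve bodies reach at most 49 mm up, so fingertips 53 mm up clear them.
- blue_handle (a joint): Turn of the blue handle, which has the same shape and sense as the red one; starts between 0 and 0.2 rad. To be left as it is.
- blue_tip (a point): The same point on the blue handle, 55 mm from its axis, which lies 110 mm from the red one's along the box's y.
- pigment_jar_mid (a point): Amber glass jar with white cap, 56 mm across, 75 mm high, loose; centre half-way up. To be left alone.
- glaze_cup_mid (a point): Terracotta cup, 70 mm across the rim, 70 mm high, loose; centre half-way up. To be left alone.
- test_bowl_mid (a point): Small blue glazed bowl, 90 mm across the rim, 45 mm high, loose; centre half-way up. To be left alone.

How it is judged (in metres and radians):
On the way, in this order (a step that is already met when the one before it is completed fails the run):
1. the cover is slid back (at least 125 of 150 mm), the red handle still open (value of joint cover_slide above 0.125 m and value of joint red_handle below 0.4 rad), for 0.2 s.
2. the red handle is pushed shut (value of joint red_handle above 1.42 rad), for 0.2 s.
At the end, for the whole second after the job is handed in: The red handle is shut to within about 8 degrees of its stop (joint above 1.42 rad), the cover is still open by more than 120 mm and lies in its guides (lifted less than 4 mm), the blue handle's end is within 12 mm and the jar, cup and bowl within 30 mm of where they started (value of joint red_handle above 1.42 rad and value of joint cover_slide above 0.12 m and value of joint cover_lift below 0.004 m and distance of blue_tip from where it was at the start of the episode below 0.012 m and distance of each of pigment_jar_mid, glaze_cup_mid, test_bowl_mid from where it was at the start of the episode below 0.03 m); the robot touches nothing.
It fails at once if the cover is lifted out of its guides (more than 15 mm) (value of joint cover_lift above 0.015 m).
It fails at once if the blue handle is moved (its end by more than 12 mm) (distance of blue_tip from where it was at the start of the episode above 0.012 m).
It fails at once if the jar, cup or bowl is moved, lifted or knocked over (more than 30 mm or 0.5 rad) (distance of any of pigment_jar_mid, glaze_cup_mid, test_bowl_mid from where it was at the start of the episode above 0.03 m or angle between any of pigment_jar_mid, glaze_cup_mid, test_bowl_mid's own z axis and vertical above 0.5 rad).
It also fails if it takes over 45 s, if anything falls off the work surface, if the arm or the gripper's body presses on something with over 40 N, if the wrist force passes 120 N, or if a joint passes its speed limit or range.

## Working session

There is one attempt and no reset: what is moved stays moved. The work goes in short steps, Python scripts to look and compute and a tool call to move; the robot and the scene stay as the last step left them, time stands still between calls to the robot, and variables do not carry over. Pictures are saved under pics/ and viewed, at most 10 in all, crops included, and the job is handed in when it is done.

Besides the shell and the picture viewer there is one more tool, called by a JSON object that holds its "name" and its "arguments", one argument or row to a line. carry_out: Moves the arm, as the interface text tells. Its arguments: {"type":"object","properties":{"twist":{"type":"array"},"delta_pos":{"type":"array"},"hand":{"type":"array"},"grip_force":{"type":"number"}},"required":["twist","delta_pos","hand"]}

```bash
mkdir -p pics; ls; python3 - <<'E'
from plant import bot
import cv2, numpy as np
s=bot.sense(); print(s['time'],s['ee_pos'],s['orientation'],s['grip_width'],bot.pinch_z)
for c in ['top','scene']:
    im=bot.grab_frame(c); cv2.imwrite(f'pics/{c}0.png',im[:,:,::-1])
    for n in ['valve_box','cover_rib','pigment_jar_mid','glaze_cup_mid','test_bowl_mid']:
        r=bot.landmark_of(c,n)
        print(c,n,[(np.round(d['position'],3).tolist(),round(d['conf'],2)) for d in r[:2]])
print(bot.sense()['time'])
E
```

```text
pics
0.0 [0.16173897 0.62890278 0.23039244] [-1.79892296e+02  1.48399428e-04  1.65574985e+02] 1.0020612388179941 0.0187
top valve_box [([0.596, 0.062, -0.001], 0.77)]
top cover_rib [([0.548, 0.082, 0.103], 0.83)]
top pigment_jar_mid [([0.714, 0.274, 0.04], 0.93)]
top glaze_cup_mid [([0.428, -0.129, 0.035], 0.59)]
top test_bowl_mid [([0.57, -0.191, 0.022], 0.9)]
scene valve_box [([0.603, 0.062, 0.006], 0.65), ([0.549, 0.077, 0.106], 0.46)]
scene cover_rib [([0.553, 0.081, 0.108], 0.91)]
scene pigment_jar_mid [([0.716, 0.274, 0.037], 0.75)]
scene glaze_cup_mid [([0.427, -0.122, 0.036], 0.82)]
scene test_bowl_mid [([0.564, -0.188, 0.023], 0.8)]
0.6
```

View pics/top0.png

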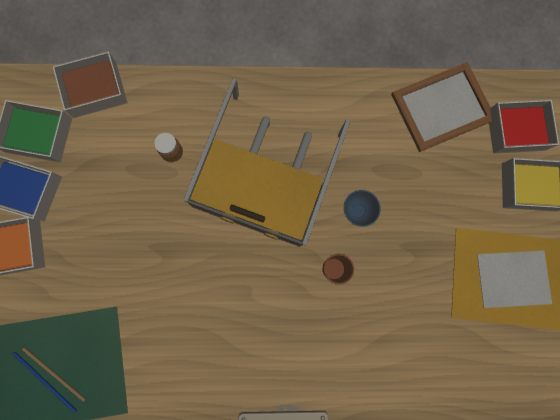

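View pics/scene0.png

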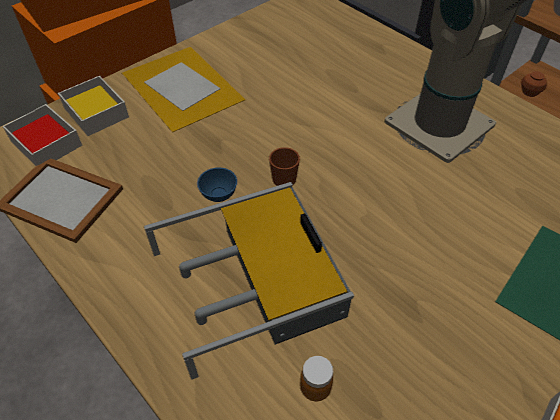

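The top view shows the yellow cover in the box at about (255,190), the rib at (247,213), jar (167,145), bowl (362,208), cup (338,268), and rails yawed about −22°. The scene view agrees. Next I fit the cover's pose from the top image.

```bash
cat > h.py <<'E'
from plant import bot
import cv2, numpy as np
def ray(cam,uv,z,P=None):
    P=P or bot.camera_params(cam); K=np.array(P['K']);T=np.array(P['pose'])
    uv=np.atleast_2d(uv).astype(float)
    d=np.c_[uv,np.ones(len(uv))]@np.linalg.inv(K).T
    d=(d*[1,-1,-1])@T[:3,:3].T
    o=T[:3,3]; return o+d*((z-o[2])/d[:,2])[:,None]
E
python3 - <<'E'
from h import *
print({k:v for k,v in bot.camera_params('top').items() if k not in('pose','K')})
for c,roi in (('top',(180,120,340,250)),('scene',(210,180,360,330))):
    im=cv2.imread(f'pics/{c}0.png');hsv=cv2.cvtColor(im,cv2.COLOR_BGR2HSV)
    m=cv2.inRange(hsv,(18,170,80),(32,255,255)); k=np.zeros_like(m);x0,y0,x1,y1=roi;k[y0:y1,x0:x1]=255;m&=k
    cs,_=cv2.findContours(m,cv2.RETR_EXTERNAL,cv2.CHAIN_APPROX_NONE);ct=max(cs,key=cv2.contourArea)[:,0]
    W=ray(c,ct,0.0915)[:,:2]
    r=cv2.minAreaRect((W*1000).astype(np.float32)); print(c,r,'box',cv2.boxPoints(r).round().tolist())
# rib
    d=cv2.inRange(im,(0,0,0),(45,45,45)); 
    k=np.zeros_like(m);cv2.fillPoly(k,[cv2.convexHull(ct.reshape(-1,1,2))],255); d&=cv2.erode(k,np.ones((5,5)))
    cs,_=cv2.findContours(d,cv2.RETR_EXTERNAL,cv2.CHAIN_APPROX_NONE)
    if cs:
        q=max(cs,key=cv2.contourArea)[:,0]; print('rib',cv2.minAreaRect((ray(c,q,0.1185)[:,:2]*1000).astype(np.float32)))
E
```

```text
{}
top ((607.0025634765625, 58.26697540283203), (262.4718017578125, 147.2216033935547), 69.81768798828125) box [[493.0, -40.0], [631.0, -90.0], [721.0, 156.0], [583.0, 207.0]]
rib ((543.962890625, 81.99295806884766), (75.81590270996094, 4.418722152709961), 67.70649719238281)
scene ((606.3003540039062, 58.0882568359375), (265.9805603027344, 150.1748809814453), 69.56941986083984) box [[490.0, -40.0], [630.0, -93.0], [723.0, 157.0], [582.0, 209.0]]
rib ((557.7079467773438, 85.51300048828125), (89.62106323242188, 11.709474563598633), 69.58436584472656)
```

Cover pose from both views agrees: yaw ≈ −20.3°, cover centre (0.607,0.058), slide ≈ 8 mm, box (0.599,0.061). I'll align the tool so that tool x = −box x and tool y = box y, then move over with the fingers shut.

{"name": "carry_out", "arguments": {
  "twist": [
    [0,0,0.102],
    [0,0,0],
    [0,0,0],
    [0,0,0],
    [0,0,0]
  ],
  "delta_pos": [
    [0,0,0],
    [-0.032,-0.024,0],
    [-0.032,-0.024,0],
    [-0.032,-0.024,0],
    [-0.032,-0.024,0]
  ],
  "hand": [255,255,255,255,255],
  "grip_force": 40
}}

```text
time: 1.1
ee_pos: [0.2495, 0.4938, 0.2315]
orientation: [180.0, 0.0, 159.7]
ft_force: [0.4, 0.6, 0.7]
grip_width: 0.144
grip_force: 0.0
```

{"name": "carry_out", "arguments": {
  "twist": [
    [0,0,0],
    [0,0,0],
    [0,0,0],
    [0,0,0],
    [0,0,0]
  ],
  "delta_pos": [
    [-0.032,-0.024,0],
    [-0.032,-0.024,0],
    [-0.032,-0.024,0],
    [-0.032,-0.024,0],
    [-0.032,-0.024,0]
  ],
  "hand": [255,255,255,255,255]
}}

```text
time: 1.6
ee_pos: [0.3581, 0.3258, 0.2316]
orientation: [180.0, 0.0, 159.7]
ft_force: [0.5, -0.1, -0.4]
grip_width: -0.003
grip_force: 0.0
```

{"name": "carry_out", "arguments": {
  "twist": [
    [0,0,0],
    [0,0,0],
    [0,0,0],
    [0,0,0],
    [0,0,0]
  ],
  "delta_pos": [
    [-0.032,-0.024,0],
    [-0.032,-0.024,0],
    [-0.032,-0.024,0],
    [-0.032,-0.024,0],
    [0,0,0]
  ],
  "hand": [255,255,255,255,255]
}}

```text
time: 2.1
ee_pos: [0.4474, 0.1869, 0.2317]
orientation: [-179.9, 0.2, 159.2]
ft_force: [-0.4, -0.3, 0.4]
grip_width: 0.0
grip_force: 0.0
```

{"name": "carry_out", "arguments": {
  "twist": [
    [0,0,0],
    [0,0,0],
    [0,0,0],
    [0,0,0],
    [0,0,0]
  ],
  "delta_pos": [
    [-0.027,-0.022,0],
    [-0.027,-0.022,0],
    [-0.027,-0.022,0],
    [0,0,0.03],
    [0,0,0]
  ],
  "hand": [255,255,255,255,255]
}}

```text
time: 2.6
ee_pos: [0.4951, 0.1019, 0.199]
orientation: [-179.8, -0.3, 159.6]
ft_force: [-2.2, 0.8, 0.3]
grip_width: 0.005
grip_force: 0.0
```

```bash
python3 - <<'E'
from h import *
s=bot.sense(); print(s['ee_pos'],s['orientation'])
im=bot.grab_frame('wrist'); cv2.imwrite('pics/w1.png',im[:,:,::-1])
for n in ['cover_rib','valve_box']:
    print(n,[(np.round(d['position'],3).tolist(),round(d['conf'],2)) for d in bot.landmark_of('wrist',n)[:2]])
E
```

```text
[0.49512956 0.10191284 0.19903736] [-179.82321737   -0.28252518  159.63159253]
cover_rib []
valve_box []
```

View pics/w1.png

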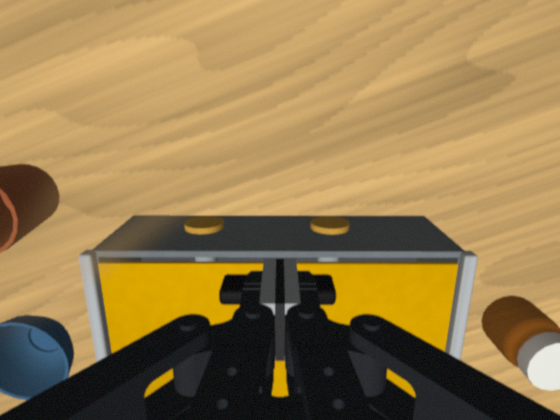

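The wrist view shows the box square to the tool. The rib is at (277,288), centred under the fingers, and the jar, cup and bowl are well clear. Now I lower to 0.10 m in front of the rib.

{"name": "carry_out", "arguments": {
  "twist": [
    [0,0,0],
    [0,0,0],
    [0,0,0],
    [0,0,0],
    [0,0,0]
  ],
  "delta_pos": [
    [0,0,0.035],
    [0,0,0.035],
    [0,0,0.025],
    [0,0,0],
    [0,0,0]
  ],
  "hand": [255,255,255,255,255]
}}

```text
time: 3.25
ee_pos: [0.4976, 0.1037, 0.1073]
orientation: [180.0, 0.0, 159.8]
ft_force: [-0.2, -0.5, 0.1]
grip_width: 0.003
grip_force: 0.0
```

{"name": "carry_out", "arguments": {
  "twist": [
    [0,0,0],
    [0,0,0],
    [0,0,0],
    [0,0,0],
    [0,0,0]
  ],
  "delta_pos": [
    [-0.015,0,0],
    [-0.015,0,0],
    [-0.01,0,0],
    [-0.01,0,0],
    [-0.01,0,0]
  ],
  "hand": [255,255,255,255,255]
}}

```text
time: 3.75
ee_pos: [0.5533, 0.0826, 0.1071]
orientation: [180.0, -0.1, 159.8]
ft_force: [-3.2, 0.6, 2.4]
grip_width: -0.004
grip_force: 1.7
```

{"name": "carry_out", "arguments": {
  "twist": [
    [0,0,0],
    [0,0,0],
    [0,0,0],
    [0,0,0],
    [0,0,0]
  ],
  "delta_pos": [
    [-0.015,0,0.002],
    [-0.015,0,0.002],
    [-0.015,0,0],
    [-0.015,0,0],
    [-0.015,0,0]
  ],
  "hand": [255,255,255,255,255]
}}

```text
time: 4.25
ee_pos: [0.6234, 0.0561, 0.1023]
orientation: [-180.0, -0.1, 159.7]
ft_force: [-4.1, 1.3, 1.1]
grip_width: 0.0
grip_force: 1.8
```

{"name": "carry_out", "arguments": {
  "twist": [
    [0,0,0],
    [0,0,0],
    [0,0,0],
    [0,0,0],
    [0,0,0]
  ],
  "delta_pos": [
    [-0.015,0,0],
    [-0.012,0,0],
    [-0.01,0,0],
    [-0.005,0,0],
    [0,0,0]
  ],
  "hand": [255,255,255,255,255]
}}

```text
time: 4.75
ee_pos: [0.6642, 0.0408, 0.1023]
orientation: [180.0, 0.1, 159.7]
ft_force: [-0.7, 0.2, 0.6]
grip_width: -0.002
grip_force: 0.0
```

{"name": "carry_out", "arguments": {
  "twist": [
    [0,0,0],
    [0,0,0],
    [0,0,0],
    [0,0,0],
    [0,0,0]
  ],
  "delta_pos": [
    [-0.003,0,0],
    [-0.003,0,0],
    [-0.002,0,0],
    [0,0,0],
    [0,0,0]
  ],
  "hand": [255,255,255,255,255]
}}

```text
time: 5.25
ee_pos: [0.668, 0.0395, 0.1022]
orientation: [-179.9, -0.3, 159.8]
ft_force: [-7.1, 2.4, 5.1]
grip_width: 0.0
grip_force: 3.8
```

The cover is against its stop: the tool moved 4 of the 8 mm commanded and the force rose. I back off, rise, and look inside.

{"name": "carry_out", "arguments": {
  "twist": [
    [0,0,0],
    [0,0,0],
    [0,0,0],
    [0,0,0],
    [0,0,0]
  ],
  "delta_pos": [
    [0.02,0,0],
    [0.04,0,-0.01],
    [0.045,0,-0.02],
    [0.045,0,-0.02],
    [0.045,0,-0.02]
  ],
  "hand": [255,255,255,255,255]
}}

```text
time: 5.75
ee_pos: [0.4871, 0.1067, 0.1731]
orientation: [179.9, 0.1, 159.7]
ft_force: [0.8, 1.2, 0.3]
grip_width: 0.002
grip_force: 0.0
```

{"name": "carry_out", "arguments": {
  "twist": [
    [0,0,0],
    [0,0,0],
    [0,0,0],
    [0,0,0],
    [0,0,0]
  ],
  "delta_pos": [
    [0.03,0,-0.03],
    [0,0,-0.04],
    [0,0,-0.03],
    [0,0,0],
    [0,0,0]
  ],
  "hand": [255,255,255,255,255]
}}

```text
time: 6.25
ee_pos: [0.4605, 0.1167, 0.273]
orientation: [179.9, 0.1, 159.7]
ft_force: [-0.1, -0.2, -0.1]
grip_width: 0.001
grip_force: 0.0
```

```bash
python3 - <<'E'
from h import *
s=bot.sense(); print(s['ee_pos'],s['orientation'])
o=np.array([.599,.061]);a=np.radians(-20.3);R=np.array([[np.cos(a),-np.sin(a)],[np.sin(a),np.cos(a)]])
for c in ['top','wrist','scene']:
    im=bot.grab_frame(c); cv2.imwrite(f'pics/{c}2.png',im[:,:,::-1])
    for n in ['red_axis','red_tip','blue_tip','cover_rib']:
        print(c,n,[(np.round(d['position'],3).tolist(),'box',((np.array(d['position'])[:2]-o)@R).round(3).tolist(),round(d['conf'],2)) for d in bot.landmark_of(c,n)[:2]])
t=cv2.imread('pics/top2.png')[70:270,160:420];cv2.imwrite('pics/m2.png',cv2.resize(t,None,fx=3,fy=3))
E
```

```text
[0.46047375 0.11672238 0.27303843] [1.79896583e+02 1.43436159e-01 1.59727929e+02]
top red_axis [([0.607, -0.01, 0.062], 'box', [0.032, -0.064], 0.78)]
top red_tip [([0.683, 0.038, 0.103], 'box', [0.087, 0.008], 0.37)]
top blue_tip [([0.592, 0.119, 0.065], 'box', [-0.027, 0.052], 0.53)]
top cover_rib [([0.68, 0.035, 0.104], 'box', [0.085, 0.004], 0.78), ([0.561, 0.015, 0.063], 'box', [-0.019, -0.056], 0.21)]
wrist red_axis []
wrist red_tip [([0.559, 0.02, 0.064], 'box', [-0.023, -0.052], 0.81)]
wrist blue_tip [([0.596, 0.119, 0.068], 'box', [-0.023, 0.054], 0.55)]
wrist cover_rib []
scene red_axis [([0.602, -0.008, 0.066], 'box', [0.027, -0.064], 0.93), ([0.566, -0.187, 0.023], 'box', [0.055, -0.244], 0.5)]
scene red_tip [([0.56, 0.016, 0.066], 'box', [-0.021, -0.055], 0.57)]
scene blue_tip [([0.684, 0.031, 0.105], 'box', [0.09, 0.002], 0.75), ([0.595, 0.116, 0.062], 'box', [-0.022, 0.05], 0.58)]
scene cover_rib [([0.566, -0.19, 0.025], 'box', [0.056, -0.247], 0.69), ([0.685, 0.028, 0.108], 'box', [0.092, -0.001], 0.62)]
```

View pics/m2.png

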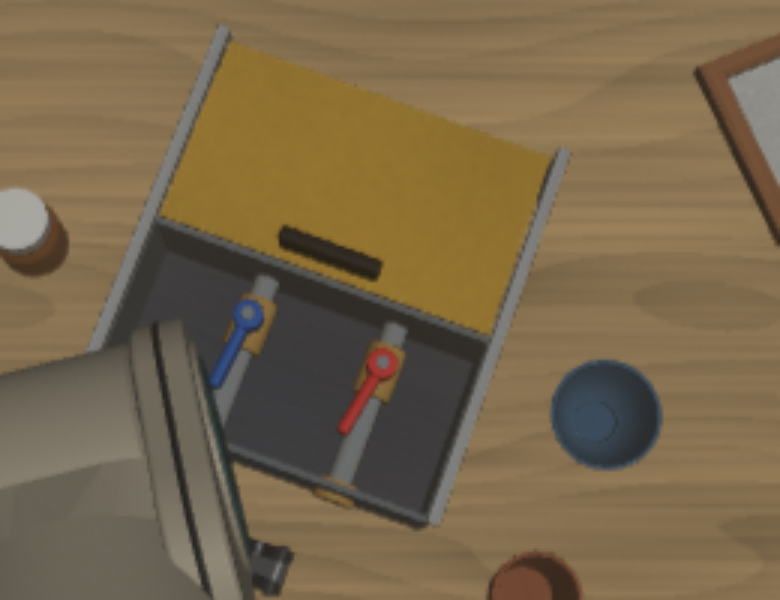

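View pics/wrist2.png

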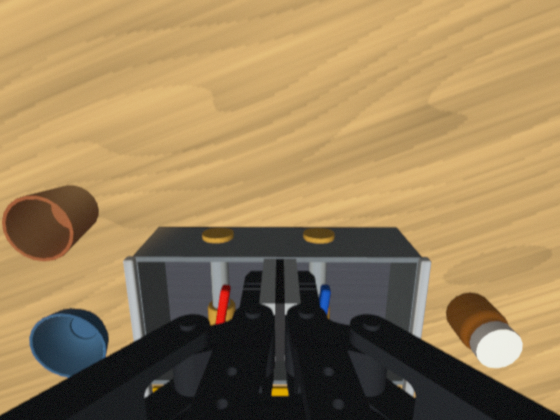

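The top crop shows the box fully open with the rib at about (330,252). Red is at the box's −y place, with its hub at (382,363) and tip at (345,430). Blue is at (247,315), untouched. Red axis at box (0.030,−0.065) and angle about 0.2 fit the given layout. I go to the −y side of the red handle and descend.

{"name": "carry_out", "arguments": {
  "twist": [
    [0,0,0],
    [0,0,0],
    [0,0,0],
    [0,0,0],
    [0,0,0]
  ],
  "delta_pos": [
    [-0.034,-0.023,0],
    [-0.034,-0.023,0],
    [-0.034,-0.023,0],
    [-0.034,-0.023,0],
    [0,0,0]
  ],
  "hand": [255,255,255,255,255]
}}

```text
time: 7.5
ee_pos: [0.558, -0.0234, 0.2723]
orientation: [-179.8, 0.2, 159.3]
ft_force: [-0.3, -0.1, 0.7]
grip_width: -0.001
grip_force: 0.0
```

{"name": "carry_out", "arguments": {
  "twist": [
    [0,0,0],
    [0,0,0],
    [0,0,0],
    [0,0,0],
    [0,0,0]
  ],
  "delta_pos": [
    [0,0,0.04],
    [0,0,0.04],
    [0,0,0.04],
    [0,0,0],
    [0,0,0]
  ],
  "hand": [255,255,255,255,255]
}}

```text
time: 8.0
ee_pos: [0.5553, -0.0165, 0.1526]
orientation: [-180.0, -0.0, 159.7]
ft_force: [0.1, -0.5, 0.2]
grip_width: 0.002
grip_force: 0.0
```

```bash
python3 - <<'E'
from h import *
s=bot.sense()
o=np.array([.599,.061]);a=np.radians(-20.3);R=np.array([[np.cos(a),-np.sin(a)],[np.sin(a),np.cos(a)]])
print(s['ee_pos'],(np.array(s['ee_pos'])[:2]-o)@R)
im=bot.grab_frame('wrist'); cv2.imwrite('pics/w3.png',im[:,:,::-1])
E
```

```text
[ 0.55527454 -0.01646559  0.1526179 ] [-0.01413405 -0.08782404]
```

View pics/w3.png

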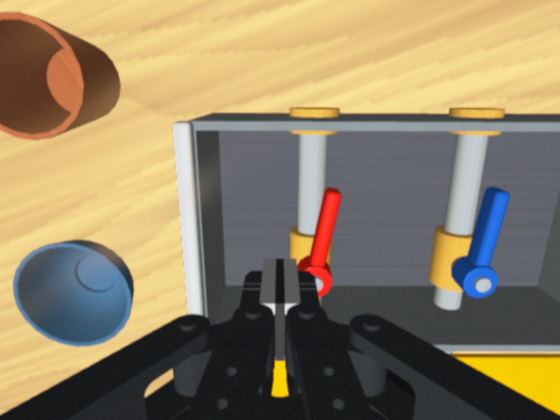

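The wrist view shows the red handle (bar from (333,193) to the hub at (318,280)) to the right of the fingertips at (280,280), with the floor clear below them. I descend to z = 0.058.

{"name": "carry_out", "arguments": {
  "twist": [
    [0,0,0],
    [0,0,0],
    [0,0,0],
    [0,0,0],
    [0,0,0]
  ],
  "delta_pos": [
    [0,0,0.035],
    [0,0,0.03],
    [0,0,0.02],
    [0,0,0.01],
    [0,0,0]
  ],
  "hand": [255,255,255,255,255]
}}

```text
time: 8.55
ee_pos: [0.5561, -0.0167, 0.058]
orientation: [180.0, 0.1, 159.7]
ft_force: [0.5, -0.6, -0.3]
grip_width: 0.002
grip_force: 0.0
```

{"name": "carry_out", "arguments": {
  "twist": [
    [0,0,0],
    [0,0,0],
    [0,0,0],
    [0,0,0],
    [0,0,0]
  ],
  "delta_pos": [
    [0.001,0.011,0],
    [0.001,0.011,0],
    [-0.001,0.007,0],
    [-0.001,0.007,0],
    [-0.003,0.007,0]
  ],
  "hand": [255,255,255,255,255]
}}

```text
time: 9.05
ee_pos: [0.5727, 0.0222, 0.0583]
orientation: [-179.9, -0.0, 159.7]
ft_force: [-1.9, -4.8, -0.2]
grip_width: 0.001
grip_force: 2.0
```

{"name": "carry_out", "arguments": {
  "twist": [
    [0,0,0],
    [0,0,0],
    [0,0,0],
    [0,0,0],
    [0,0,0]
  ],
  "delta_pos": [
    [-0.004,0.007,0],
    [-0.006,0.006,0],
    [-0.006,0.004,0],
    [-0.006,0.002,0],
    [0,0,0]
  ],
  "hand": [255,255,255,255,255]
}}

```text
time: 9.55
ee_pos: [0.6015, 0.0335, 0.0573]
orientation: [179.9, 0.1, 159.8]
ft_force: [-2.5, -0.7, -0.4]
grip_width: -0.002
grip_force: 0.6
```

```bash
python3 - <<'E'
from h import *
s=bot.sense()
o=np.array([.599,.061]);a=np.radians(-20.3);R=np.array([[np.cos(a),-np.sin(a)],[np.sin(a),np.cos(a)]])
print(s['ee_pos'],(np.array(s['ee_pos'])[:2]-o)@R-[.03,-.065],s['ft_force'])
im=bot.grab_frame('wrist'); cv2.imwrite('pics/w4.png',im[:,:,::-1])
E
```

```text
[0.60146241 0.03348564 0.05729664] [-0.01814482  0.04004888] [-2.45281315 -0.70414624 -0.42363072]
```

View pics/w4.png

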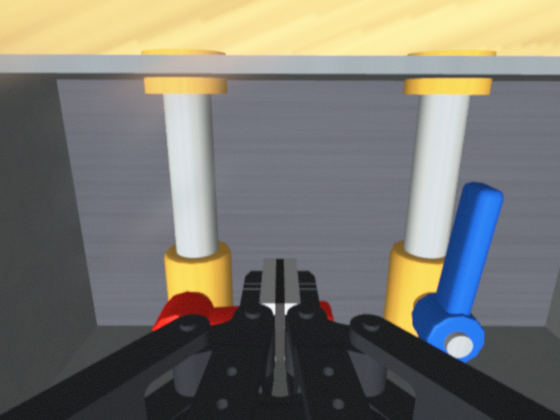

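The wrist view shows the red bar now lying across behind the fingers (185–330, 310), nearly shut, and the blue handle unmoved. A few more mm in +x, to the stop.

{"name": "carry_out", "arguments": {
  "twist": [
    [0,0,0],
    [0,0,0],
    [0,0,0],
    [0,0,0],
    [0,0,0]
  ],
  "delta_pos": [
    [-0.003,0,0],
    [-0.003,0,0],
    [-0.003,0,0],
    [0,0,0],
    [0,0,0]
  ],
  "hand": [255,255,255,255,255]
}}

```text
time: 10.1
ee_pos: [0.6049, 0.0327, 0.0571]
orientation: [180.0, -0.5, 159.8]
ft_force: [-9.1, 6.2, 7.1]
grip_width: 0.002
grip_force: 5.7
```

At the stop: the tool moved under 4 of the 9 mm, with force up to about 11 N. I back off, then rise and check.

{"name": "carry_out", "arguments": {
  "twist": [
    [0,0,0],
    [0,0,0],
    [0,0,0],
    [0,0,0],
    [0,0,0]
  ],
  "delta_pos": [
    [0.01,0,0],
    [0.02,0,0],
    [0,0,-0.02],
    [0,0,-0.04],
    [0,0,-0.04]
  ],
  "hand": [255,255,255,255,255]
}}

```text
time: 10.6
ee_pos: [0.5815, 0.0397, 0.1585]
orientation: [180.0, 0.1, 159.7]
ft_force: [0.4, -0.5, 0.1]
grip_width: 0.003
grip_force: 0.0
```

{"name": "carry_out", "arguments": {
  "twist": [
    [0,0,0],
    [0,0,0],
    [0,0,0],
    [0,0,0],
    [0,0,0]
  ],
  "delta_pos": [
    [0.03,0,-0.04],
    [0.04,0,-0.03],
    [0.04,0,0],
    [0,0,0],
    [0,0,0]
  ],
  "hand": [255,255,255,255,255]
}}

```text
time: 11.1
ee_pos: [0.4784, 0.0785, 0.2283]
orientation: [179.9, 0.2, 159.8]
ft_force: [0.0, -0.4, -0.4]
grip_width: 0.001
grip_force: 0.0
```

```bash
python3 - <<'E'
from h import *
o=np.array([.599,.061]);a=np.radians(-20.3);R=np.array([[np.cos(a),-np.sin(a)],[np.sin(a),np.cos(a)]])
print(bot.sense()['ft_force'])
for c in ['top','scene']:
    im=bot.grab_frame(c); cv2.imwrite(f'pics/{c}5.png',im[:,:,::-1])
    for n in ['red_axis','red_tip','blue_tip','cover_rib','pigment_jar_mid','glaze_cup_mid','test_bowl_mid']:
        print(c,n,[(np.round(d['position'],3).tolist(),'box',((np.array(d['position'])[:2]-o)@R).round(3).tolist(),round(d['conf'],2)) for d in bot.landmark_of(c,n)[:1]])
t=cv2.imread('pics/top5.png')[70:270,160:420];cv2.imwrite('pics/m5.png',cv2.resize(t,None,fx=3,fy=3))
E
```

```text
[ 0.03417018 -0.41312965 -0.35422518]
top red_axis [([0.607, -0.011, 0.065], 'box', [0.033, -0.065], 0.84)]
top red_tip [([0.624, 0.04, 0.061], 'box', [0.03, -0.011], 0.56)]
top blue_tip []
top cover_rib [([0.682, 0.035, 0.102], 'box', [0.086, 0.004], 0.88)]
top pigment_jar_mid [([0.71, 0.273, 0.036], 'box', [0.03, 0.238], 0.93)]
top glaze_cup_mid [([0.426, -0.129, 0.035], 'box', [-0.097, -0.238], 0.84)]
top test_bowl_mid [([0.567, -0.192, 0.019], 'box', [0.058, -0.249], 0.67)]
scene red_axis [([0.602, -0.012, 0.066], 'box', [0.028, -0.067], 0.91)]
scene red_tip [([0.625, 0.042, 0.066], 'box', [0.031, -0.009], 0.63)]
scene blue_tip [([0.594, 0.114, 0.064], 'box', [-0.024, 0.048], 0.6)]
scene cover_rib [([0.688, 0.029, 0.109], 'box', [0.094, 0.001], 0.69)]
scene pigment_jar_mid [([0.713, 0.274, 0.034], 'box', [0.034, 0.239], 0.78)]
scene glaze_cup_mid [([0.426, -0.122, 0.035], 'box', [-0.099, -0.231], 0.91)]
scene test_bowl_mid [([0.565, -0.191, 0.022], 'box', [0.055, -0.249], 0.86)]
```

View pics/m5.png

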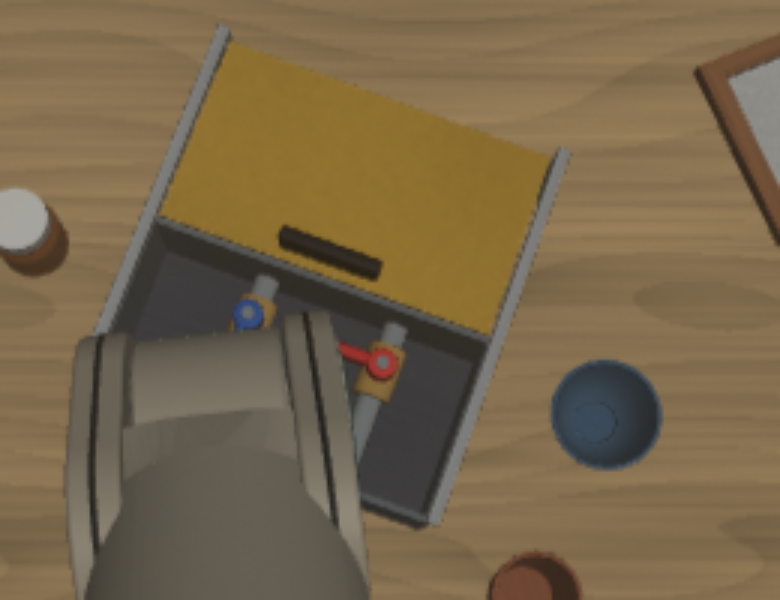

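The crop shows the red bar from its hub at (382,363) running to (340,350), across the pipe and parallel to the rib, so it is shut. The cover is fully open, and the pots are in place. Blue's tip matches its earlier place. Handing in.

```bash
python3 -c "
from plant import bot
print(bot.sign_off())"
```

```text
the job is handed in; nothing more can be done
None
```

The job is handed in (no verdict was returned): the last images show the cover fully open, the red handle shut at its stop, and the blue handle, jar, cup and bowl where they started.

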